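Overhang a brass plate on the filing rest

TASK

Push the brass plate back across the filing rest with your fingertips until its long side lies flat along the fence, then push it along the fence towards the end where the purple brush lies, until the whole blue band at that end stands out past the end of the rest together with about 1 cm of the bare brass next to it, ready for filing. Only push the plate, never lift or tip it, and leave the brush and the other things round the rest where they are.

Things in the scene. Friction and masses are not known exactly. Their poses are not given: they have to be found in the camera images.
- filing_rest: Fixed filing rest: green-sided block with dark steel top (the ledge), 155 (x) x 240 (y) mm, 40 mm high. Origin: centre of its underside, on the bench. y runs along its length (ends at y = -120, +120 mm); x points away from the robot (yaw within 0.3 rad) to the fence, a bright steel strip standing 12 mm above the ledge along the whole far side, its near face at x = +65 mm. Other sides open.
- plate: Loose brass plate, 95 (x) x 130 (y) x 6 mm thick, 0.35-0.65 kg, lying on the ledge a little askew, 12-26 mm short of the fence. Origin: centre of its underside. A blue band 30 mm wide crosses each end (y = -65..-35, +35..+65 mm). Flat on the fence its origin is at x = +17.5 mm of the rest's frame; it overhangs an end by |its y there| - 55 mm and tips off at 65 mm. Oiled: friction on the rest about 0.3.
- cleaning_brush: Purple brush, 37 x 99 x 28 mm high, loose on the bench about 200 mm from the middle of the rest, off one of its two ends (which one varies): it marks the end to push towards. Origin: centre of its underside. The overhanging plate stays above and short of it.
- paste_pot: Bystander: pot with red lid, 58 mm across, 50 mm high, loose on the bench off the other end of the rest. Origin: centre of its underside.
- guide_bush: Bystander: upright flanged steel bush, 40 mm across, 35 mm high, loose on the bench behind the fence. Origin: centre of its underside.
- spacer_ring: Bystander: steel ring lying flat, 46 mm across, 12 mm high, loose on the bench behind the fence. Origin: centre of its underside.

How it is judged:
On the way:
1. the plate lies flat along the fence, not yet overhanging an end by more than 15 mm (x of plate in the frame of filing_rest between 0.0135 and 0.021 m and angle between the y axis of plate and the y axis of filing_rest, either way round below 0.04 rad and y of plate in the frame of filing_rest between -0.07 and 0.07 m), for 0.1 s.
At the end, for the whole second after the job is handed in: The plate rests flat on the ledge, its long side within 4 mm of the fence and parallel to it within 0.04 rad, overhanging the end on the brush's side by 29 to 50 mm, at rest (x of plate in the frame of filing_rest between 0.0135 and 0.021 m and angle between the y axis of plate and the y axis of filing_rest, either way round below 0.04 rad and height (world z) of plate between 0.037 and 0.043 m and angle between plate's own z axis and vertical below 0.04 rad and ((y of cleaning_brush in the frame of filing_rest above 0 m and y of plate in the frame of filing_rest between 0.084 and 0.105 m) or (y of cleaning_brush in the frame of filing_rest below 0 m and y of plate in the frame of filing_rest between -0.105 and -0.084 m)) and linear speed of plate below 0.01 m/s); the robot touches nothing.
It fails at once if the plate is lifted more than 6 mm, tipped or dropped off the rest (height (world z) of plate above 0.046 m or height (world z) of plate below 0.03 m or angle between plate's own z axis and vertical above 0.12 rad).
It fails at once if the brush is shoved or knocked over (distance of cleaning_brush from where it was at the start of the episode above 0.015 m or angle between cleaning_brush's own z axis and vertical above 0.4 rad).
It fails at once if the pot is shoved or knocked over (distance of paste_pot from where it was at the start of the episode above 0.015 m or angle between paste_pot's own z axis and vertical above 0.4 rad).
It fails at once if the bush is shoved or knocked over (distance of guide_bush from where it was at the start of the episode above 0.015 m or angle between guide_bush's own z axis and vertical above 0.4 rad).
It fails at once if the ring is shoved or knocked over (distance of spacer_ring from where it was at the start of the episode above 0.015 m or angle between spacer_ring's own z axis and vertical above 0.4 rad).
It also fails if it takes over 45 s, if anything falls off the work surface, if the arm or the gripper's body presses on something with over 40 N, if the wrist force passes 120 N, or if a joint passes its speed limit or range.

ROBOT

A 6-joint arm with a two-finger parallel gripper is mounted at the origin on a cart in front of the work surface, level with it; the furniture and walls round the work are solid. World frame = base frame: x ahead of the robot, y to its left, z up, the work surface at z = 0. Lengths are in m, angles in rad, forces in N, time in s.
With the tool pointing down it reaches from about 0.35 to 0.975 m from the base axis. Payload 4.9 kg.
Tool frame: the origin (TCP) lies at the very end of the fingers, on their centre line; the grasp point (between the pads) lies 19 mm behind it; z points along the fingers, y is the line along which they close (so a half turn about z gives the same grasp; the last joint's range is limited). The gripper opens to 85 mm and grips with 20 to 120 N. Pads are 22 mm wide; open, the fingers measure 114 mm over their backs; the gripper's body (76 mm by 85 mm) begins 54 mm behind the grasp point. The pads swing forward as they close: fully open they stand 13 mm farther back than shut.
Start: joints at [-1.337, 0.053, 1.613, -0, 1.476, -0.119], TCP at [0.216, -0.586, 0.231] pointing down, gripper open.
Joint ranges: [-3.01, 3.01], [-1.01, 2.22], [0.06, 2.58], [-1.02, 4.17], [0.09, 2.62], [-3.14, 3.14]. Speed limits (rad/s): [2.57, 2.57, 3.14, 3.14, 3.14, 3.14].

INTERFACE

Orientations are given as a rotation vector (axis times angle).
In Python, from station import ctrl gives the robot as it stands. The module is installed in compiled form; this text tells all that it offers.
- The arm moves only by the tool jog_arm, never from a script. Its argument "steps" is a list of rows, each an object with "delta_rot": the turn, a rotation vector about the tool's x, y, z in degrees, a list of three; "linear": the shift along the tool's x, y, z in m, a list of three; "grip": the finger opening in m, from 0 to 0.0854. In form: [{"delta_rot": [rx, ry, rz], "linear": [x, y, z], "grip": grip}, ...]. A call has 1 to 10 rows; each row shifts and turns the commanded pose from where the row before left it, along the tool's axes as they then stand; what a row does not reach is not made up. A row lasts 1/10 s, in which the tool goes at most 50 mm and 8.59 degrees, less where a joint would pass 70% of its speed; a pose out of reach is approached as far as the arm can. A call with a gripper value outside its range is refused whole. The fingers move at their own pace and stop on an object; "newtons" is the grip in N (left out, the last holds). Time passes only in rows, so rows that do not move let the fingers close. It gives the time, the measured TCP pose, the force, the opening and the grip force at its end, in the units of the state.
- ctrl.get_obs(): the state, without advancing time (a new reading comes with each control period).
- ctrl.get_image(name): name is "side" or "top"; returns (picture, depth): 400x640x3 uint8, red, green, blue; 400x640 float32, m along the optical axis (not along the pixel's ray), 0 where there is no reading.
- ctrl.camera_info(name): a dict with "camera_matrix" (3x3 intrinsics, pixels), "distortion" ([k1, k2, p1, p2, k3] as OpenCV has them; the pictures are not rectified), "R" (3x3) and "t" (3): a world point X has camera coordinates R X + t. Camera axes: x right, y down, z forward; pixel columns grow to the right and rows downward; lengths in m; the calibration is good to about 2 mm. A picture is of the moment at which its call begins. camera_info takes no time and is no camera call.
- ctrl.finish_job(): hands the job in; it is judged then, once.
The state is a dict: "t": time; "q": joint angles; "dq": joint speeds; "effort": joint torques, N m; "tool_pos": TCP position; "tool_rot": TCP orientation; "contact_force": force on the tool from outside, world axes, zero at the start; "wrist_torque": the same for the moment, N m; "opening": finger opening in m; "grip_force": force on a finger pad.
Only numpy, scipy, OpenCV 4.12 (cv2) and the standard library are available. Lean on these libraries where they do the work, as an engineer would, in place of code of your own. Each camera call takes 0.05 s, during which the arm holds its last target. There are 200 camera calls.

## Working session

There is one attempt and no reset: what is moved stays moved. The work goes in short steps, Python scripts to look and compute and a tool call to move; the robot and the scene stay as the last step left them, time stands still between calls to the robot, and variables do not carry over. Pictures are saved under pics/ and viewed, at most 10 in all, crops included, and the job is handed in when it is done.

Besides the shell and the picture viewer there is one more tool, called after "Emit:" by a JSON object that holds its "name" and its "arguments", one argument or row to a line. jog_arm: Moves the arm, as the interface text tells. Its arguments: {"type":"object","properties":{"steps":{"type":"array"},"newtons":{"type":"number"}},"required":["steps"]}

```bash
mkdir -p pics; python3 - <<'E'
from station import ctrl
import cv2,numpy as np
for n in("top","side"):
    p,d=ctrl.get_image(n); cv2.imwrite(f"pics/{n}0.png",p[:,:,::-1]); np.savez(f"{n}0.npz",p=p,d=d)
    c=ctrl.camera_info(n); print(n,{k:np.round(v,4).tolist() for k,v in c.items()})
o=ctrl.get_obs(); print(o["t"],o["tool_pos"],o["tool_rot"],o["opening"],o["contact_force"])
E
```

```text
top {'camera_matrix': [[468.4081, 0.0, 320.1641], [0.0, 468.4081, 199.7313], [0.0, 0.0, 1.0]], 'distortion': [-0.0661, 0.0, 0.0, 0.0, 0.0], 'R': [[-0.0063, -1.0, -0.0039], [-0.9939, 0.0067, -0.11], [0.11, 0.0032, -0.9939]], 't': [-0.1145, 0.6383, 0.9907]}
side {'camera_matrix': [[382.9506, 0.0, 313.1398], [0.0, 382.9506, 206.6191], [0.0, 0.0, 1.0]], 'distortion': [-0.0534, 0.0, 0.0, 0.0, 0.0], 'R': [[0.9291, -0.3698, -0.0105], [-0.2213, -0.5328, -0.8168], [0.2964, 0.7612, -0.5768]], 't': [-0.621, 0.123, 0.7956]}
0.1 [ 0.2157822  -0.58595708  0.23016232] [-3.09099687e+00 -5.50822127e-01  1.62450728e-04] 0.08498186150926716 [0.38925181 0.24468135 0.23208849]
```

View pics/top0.png

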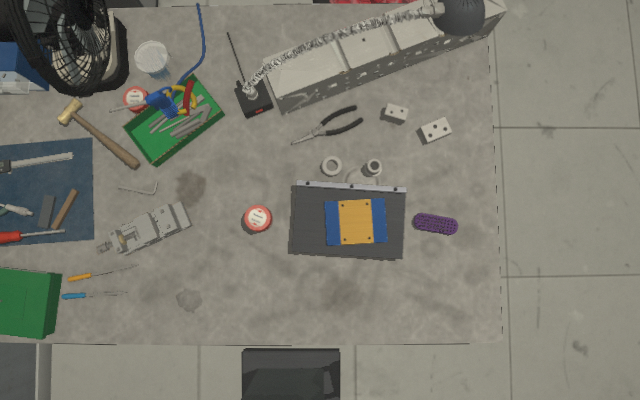

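View pics/side0.png

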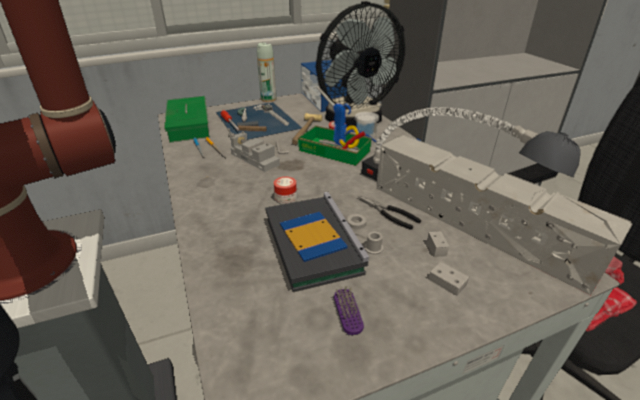

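The top view shows the dark rest about (347,222), the plate at (355,221) with its blue bands left and right, the fence along row 186, and the brush at the right (435,224), i.e. −y. The pot is at (257,218), and the ring (331,166) and bush (373,168) sit behind the fence. The side view agrees.

```bash
cat > h.py <<'E'
from station import ctrl
import cv2,numpy as np
def cast(uv,z,n="top"):
    c=ctrl.camera_info(n); R=np.array(c["R"]);t=np.array(c["t"])
    u=cv2.undistortPoints(np.float64(uv).reshape(-1,1,2),np.array(c["camera_matrix"]),np.array(c["distortion"])).reshape(-1,2)
    d=np.c_[u,np.ones(len(u))]@R; o=-R.T@t
    return (o+d*((z-o[2])/d[:,2])[:,None])[:,:2]
def biggest(m):
    cs,_=cv2.findContours(m.astype(np.uint8),cv2.RETR_EXTERNAL,cv2.CHAIN_APPROX_NONE)
    return max(cs,key=cv2.contourArea).reshape(-1,2)
def rect(p):  # long-ish rect in world: centre, size, yaw of side nearest x axis
    (c,s,a)=cv2.minAreaRect(np.float32(p*1000)); 
    a=(a+45)%90-45
    return np.round(c,1),np.round(s,1),round(np.radians(a),4)
def masks(p,roi=(150,270,270,470)):
    h=cv2.cvtColor(p,cv2.COLOR_RGB2HSV).astype(int); H,S,V=h[...,0],h[...,1],h[...,2]
    r=np.zeros(H.shape,bool); r[roi[0]:roi[1],roi[2]:roi[3]]=1
    blue=r&(H>100)&(H<122)&(S>120); brass=r&(H>12)&(H<32)&(S>110)
    purple=r&(H>124)&(H<160)&(S>60)
    return blue,brass,purple,h
def plate(p):
    bl,br,_,_=masks(p); k=np.ones((3,3),np.uint8)
    m=cv2.morphologyEx((bl|br).astype(np.uint8),cv2.MORPH_CLOSE,k)
    return rect(cast(biggest(m),.046))
E
python3 - <<'E'
from h import *
p=np.load("top0.npz")["p"]; d=np.load("top0.npz")["d"]
print("plate",plate(p))
bl,br,pu,h=masks(p)
print("brass",rect(cast(biggest(br),.046)),"brush",rect(cast(biggest(pu),.028)))
# points height from depth
v,u=np.mgrid[0:400,0:640]; c=ctrl.camera_info("top");R=np.array(c["R"]);t=np.array(c["t"])
x=cv2.undistortPoints(np.float64(np.c_[u.ravel(),v.ravel()]).reshape(-1,1,2),np.array(c["camera_matrix"]),np.array(c["distortion"])).reshape(400,640,2)
X=(np.dstack([x*d[...,None],d])-t)@R
r=np.zeros((400,640),bool); r[175:270,275:415]=1
m=r&(X[...,2]>.030)&(X[...,2]<.06)
print("rest",rect(X[m][:,:2]), np.median(X[m][:,2]))
f=r&(X[...,2]>.0485)&(X[...,2]<.06); f[200:]=0; 
print("fence",rect(X[f][:,:2]),f.sum())
cv2.imwrite("pics/crop.png",cv2.resize(p[140:280,230:470,::-1],None,fx=3.3,fy=3.3,interpolation=cv2.INTER_CUBIC))
E
```

```text
plate (array([ 588.7, -194.6]), array([ 95.9, 128.5]), np.float64(0.0529))
brass (array([ 588.7, -194.6]), array([95.8, 68.5]), np.float64(0.0558)) brush (array([ 584.5, -372.4]), array([95.8, 34.8]), np.float64(-0.1879))
rest (array([ 594.9, -180.7]), array([239.1, 156. ]), np.float64(-0.0772)) 0.04192961707304639
fence (array([ 655.3, -185.7]), array([236.6,  33.2]), np.float64(-0.074)) 605
```

View pics/crop.png

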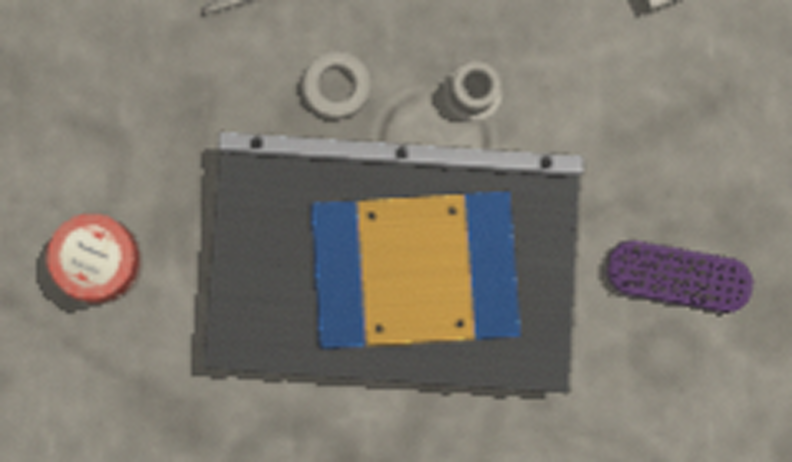

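Crop: the plate (roughly x 313–520, y 193–347) is askew to the fence. I make the rest yaw −0.076, plate yaw about +0.055, and the push direction −y. I'll turn the tool to the rest's axes, shut the fingers and go to the near side of the plate.

Emit:
{"name": "jog_arm", "arguments": {
  "steps": [
    {"delta_rot":[0,0,8.17],"linear":[0,0,0],"grip":0},
    {"delta_rot":[0,0,8.17],"linear":[0,0,0],"grip":0},
    {"delta_rot":[0,0,8.17],"linear":[0,0,0],"grip":0},
    {"delta_rot":[0,0,0],"linear":[0.0226,-0.0349,0],"grip":0},
    {"delta_rot":[0,0,0],"linear":[0.0226,-0.0349,0],"grip":0},
    {"delta_rot":[0,0,0],"linear":[0.0226,-0.0349,0],"grip":0},
    {"delta_rot":[0,0,0],"linear":[0.0226,-0.0349,0],"grip":0},
    {"delta_rot":[0,0,0],"linear":[0.0226,-0.0349,0],"grip":0},
    {"delta_rot":[0,0,0],"linear":[0.0226,-0.0349,0],"grip":0}
  ]
}}

```text
t: 1.0
tool_pos: [0.3674, -0.3861, 0.2308]
tool_rot: [-3.139, 0.118, 0.0]
contact_force: [0.7, -0.3, -0.2]
opening: -0.0004
grip_force: 0.0
```

Emit:
{"name": "jog_arm", "arguments": {
  "steps": [
    {"delta_rot":[0,0,0],"linear":[0.0226,-0.0349,0],"grip":0},
    {"delta_rot":[0,0,0],"linear":[0.0226,-0.0349,0],"grip":0},
    {"delta_rot":[0,0,0],"linear":[0.0226,-0.0349,0],"grip":0},
    {"delta_rot":[0,0,0],"linear":[0.0226,-0.0349,0],"grip":0},
    {"delta_rot":[0,0,0],"linear":[0.0226,-0.0349,0],"grip":0},
    {"delta_rot":[0,0,0],"linear":[0.0226,-0.0349,0],"grip":0},
    {"delta_rot":[0,0,0],"linear":[0,0,0],"grip":0},
    {"delta_rot":[0,0,0],"linear":[0,0,0],"grip":0}
  ]
}}

```text
t: 1.8
tool_pos: [0.5177, -0.1885, 0.2307]
tool_rot: [-3.139, 0.115, 0.002]
contact_force: [-0.1, 0.2, 0.3]
opening: -0.0002
grip_force: 0.0
```

Emit:
{"name": "jog_arm", "arguments": {
  "steps": [
    {"delta_rot":[0,0,0],"linear":[0,0,0.034],"grip":0},
    {"delta_rot":[0,0,0],"linear":[0,0,0.034],"grip":0},
    {"delta_rot":[0,0,0],"linear":[0,0,0.034],"grip":0},
    {"delta_rot":[0,0,0],"linear":[0,0,0.034],"grip":0},
    {"delta_rot":[0,0,0],"linear":[0,0,0.034],"grip":0},
    {"delta_rot":[0,0,0],"linear":[0,0,0.009],"grip":0},
    {"delta_rot":[0,0,0],"linear":[0,0,0.0085],"grip":0},
    {"delta_rot":[0,0,0],"linear":[0,0,0],"grip":0}
  ]
}}

```text
t: 2.6
tool_pos: [0.5176, -0.1899, 0.044]
tool_rot: [3.139, -0.119, -0.0]
contact_force: [-0.3, 0.6, 0.9]
opening: -0.0003
grip_force: 0.0
```

```bash
python3 - <<'E'
from h import *
p,d=ctrl.get_image("side"); cv2.imwrite("pics/s1.png",cv2.resize(p[150:330,220:420,::-1],None,fx=3.3,fy=3.3,interpolation=cv2.INTER_CUBIC))
o=ctrl.get_obs();print(o["tool_pos"],o["contact_force"])
E
```

```text
[ 0.5183653  -0.19002447  0.04500971] [-0.22313077 -0.31376727  1.01386464]
```

View pics/s1.png

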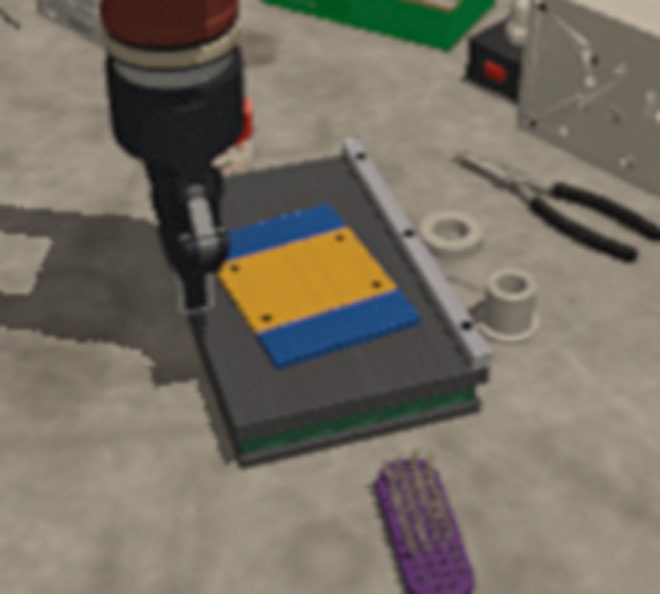

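The side view shows the fingertips (195,310 in the crop) on the near edge of the ledge, just short of the plate. Next I lower slightly and push towards the fence.

Emit:
{"name": "jog_arm", "arguments": {
  "steps": [
    {"delta_rot":[0,0,0],"linear":[0,0,0.001],"grip":0},
    {"delta_rot":[0,0,0],"linear":[0.005,0,0],"grip":0},
    {"delta_rot":[0,0,0],"linear":[0.004,0,0],"grip":0},
    {"delta_rot":[0,0,0],"linear":[0.004,0,0],"grip":0},
    {"delta_rot":[0,0,0],"linear":[0.003,0,0],"grip":0},
    {"delta_rot":[0,0,0],"linear":[0.003,0,0],"grip":0},
    {"delta_rot":[0,0,0],"linear":[0.003,0,0],"grip":0},
    {"delta_rot":[0,0,0],"linear":[0,0,0],"grip":0}
  ]
}}

```text
t: 3.45
tool_pos: [0.5403, -0.191, 0.0431]
tool_rot: [3.139, -0.118, 0.001]
contact_force: [-0.7, -0.4, 2.0]
opening: -0.0001
grip_force: 1.1
```

```bash
cat > look.py <<'E'
from h import *
import sys
o=ctrl.get_obs();p,d=ctrl.get_image("top"); cv2.imwrite(f"pics/{sys.argv[1]}.png",cv2.resize(p[140:280,230:470,::-1],None,fx=3.3,fy=3.3,interpolation=cv2.INTER_CUBIC))
bl,br,_,_=masks(p)
O=np.array([594.9,-180.7]);a=-.076;X=np.array([np.cos(a),np.sin(a)]);Y=np.array([-np.sin(a),np.cos(a)])
k=np.ones((3,3),np.uint8)
# far/near edges and ends in the rest frame, from the contour
q=cast(biggest(cv2.morphologyEx((bl|br).astype(np.uint8),cv2.MORPH_CLOSE,k)),.046)*1000-O
r=np.c_[q@X,q@Y]; print("plate rest-frame rect",rect(r/1000), "min/max",np.round(np.percentile(r,[1,99],axis=0),1).tolist())
tp=o["tool_pos"][:2]*1000-O; print("tcp",np.round([tp@X,tp@Y],1),np.round(o["tool_pos"][2],4),np.round(o["contact_force"],1),o["t"])
E
python3 look.py a1
```

```text
plate rest-frame rect (array([ 15.5, -12.6]), array([ 71.4, 129. ]), np.float64(0.1284)) min/max [[-20.6, -77.7], [56.2, 54.4]]
tcp [-53.6 -14.4] 0.0431 [-0.7 -0.4  2. ] 3.45
```

Emit:
{"name": "jog_arm", "arguments": {
  "steps": [
    {"delta_rot":[0,0,0],"linear":[0.003,0,-0.0005],"grip":0},
    {"delta_rot":[0,0,0],"linear":[0.003,0,0],"grip":0},
    {"delta_rot":[0,0,0],"linear":[0.003,0,0],"grip":0},
    {"delta_rot":[0,0,0],"linear":[0.002,0,0],"grip":0},
    {"delta_rot":[0,0,0],"linear":[0.002,0,0],"grip":0},
    {"delta_rot":[0,0,0],"linear":[0,0,0],"grip":0}
  ]
}}

```text
t: 4.1
tool_pos: [0.5529, -0.1917, 0.0432]
tool_rot: [-3.139, 0.117, -0.0]
contact_force: [-1.8, 0.7, 1.1]
opening: -0.0001
grip_force: 0.9
```

```bash
python3 look.py a2
```

```text
plate rest-frame rect (array([ 26.2, -18.4]), array([ 75.1, 128.6]), np.float64(0.029)) min/max [[-9.6, -82.4], [63.7, 46.2]]
tcp [-41.  -14.2] 0.0432 [-1.8  0.7  1.1] 4.1
```

View pics/a2.png

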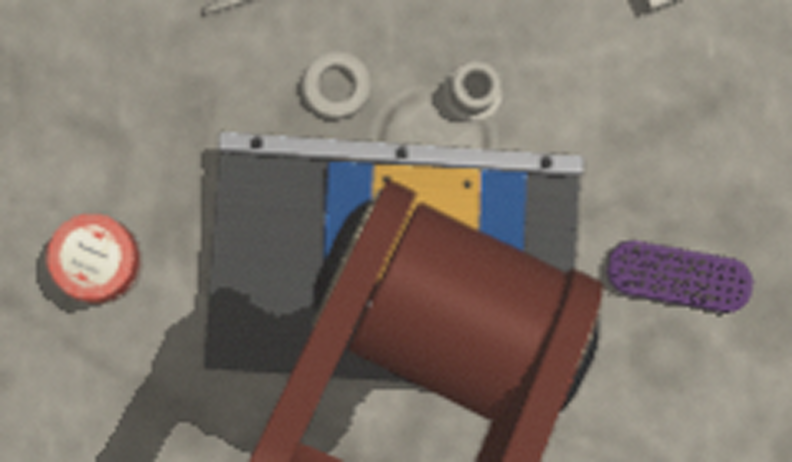

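The far edge of the plate (row ~165) is now nearly on the fence, with only a slight angle left. I'll push on until the force rises.

Emit:
{"name": "jog_arm", "arguments": {
  "steps": [
    {"delta_rot":[0,0,0],"linear":[0.002,0,0],"grip":0},
    {"delta_rot":[0,0,0],"linear":[0.001,0,0],"grip":0},
    {"delta_rot":[0,0,0],"linear":[0.001,0,0],"grip":0},
    {"delta_rot":[0,0,0],"linear":[0,0,0],"grip":0}
  ]
}}

```text
t: 4.55
tool_pos: [0.5545, -0.1918, 0.043]
tool_rot: [-3.138, 0.117, 0.01]
contact_force: [-10.4, 2.1, 6.8]
opening: 0.0001
grip_force: 6.0
```

```bash
python3 look.py a3
```

```text
plate rest-frame rect (array([ 27.1, -19.2]), array([ 74.2, 128.9]), np.float64(0.0064)) min/max [[-7.5, -83.3], [64.0, 45.0]]
tcp [-39.5 -14.1] 0.043 [-10.4   2.1   6.8] 4.55
```

Emit:
{"name": "jog_arm", "arguments": {
  "steps": [
    {"delta_rot":[0,0,0],"linear":[0,0,0],"grip":0},
    {"delta_rot":[0,0,0],"linear":[-0.005,0,0],"grip":0},
    {"delta_rot":[0,0,0],"linear":[-0.01,0,0],"grip":0},
    {"delta_rot":[0,0,0],"linear":[0,0,-0.03],"grip":0},
    {"delta_rot":[0,0,0],"linear":[0,0,-0.03],"grip":0},
    {"delta_rot":[0,0,0],"linear":[0.024,-0.029,0],"grip":0},
    {"delta_rot":[0,0,0],"linear":[0.024,-0.029,0],"grip":0},
    {"delta_rot":[0,0,0],"linear":[0.022,-0.029,0],"grip":0},
    {"delta_rot":[0,0,0],"linear":[0,0,0],"grip":0},
    {"delta_rot":[0,0,0],"linear":[0,0,0],"grip":0}
  ]
}}

```text
t: 5.6
tool_pos: [0.618, -0.1091, 0.1031]
tool_rot: [3.139, -0.116, 0.0]
contact_force: [-0.4, 0.7, 0.4]
opening: 0.0
grip_force: 0.0
```

```bash
python3 look.py a4; python3 -c "
from station import ctrl;print(ctrl.get_obs()['tool_rot'])"
```

```text
plate rest-frame rect (array([ 16.6, -35.1]), array([96.9, 95.3]), np.float64(-0.0007)) min/max [[-30.8, -83.5], [64.0, 12.2]]
tcp [17.6 73.1] 0.1031 [-0.4  0.7  0.4] 5.6
[ 3.13902000e+00 -1.17355561e-01 -2.67809166e-04]
```

View pics/a4.png

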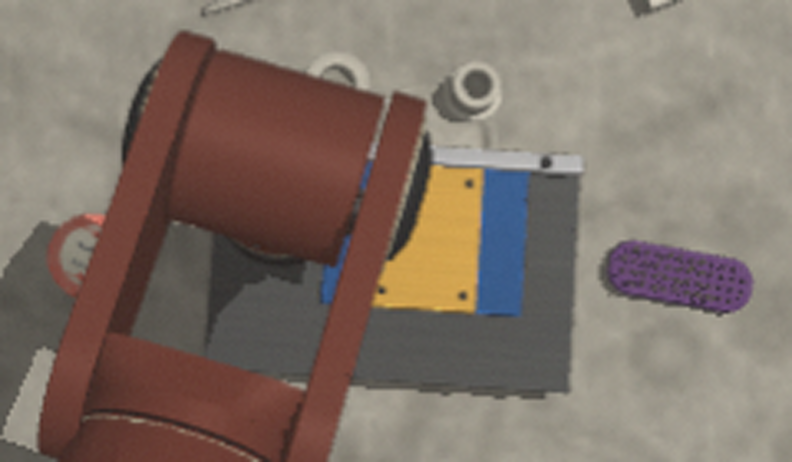

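The plate now lies flat on the fence (its right end at column 525), with yaw about 0. I go down behind its +y end and push along the fence.

Emit:
{"name": "jog_arm", "arguments": {
  "steps": [
    {"delta_rot":[0,0,0],"linear":[0,0,0.03],"grip":0},
    {"delta_rot":[0,0,0],"linear":[0,0,0.02],"grip":0},
    {"delta_rot":[0,0,0],"linear":[0,0,0.01],"grip":0},
    {"delta_rot":[0,0,0],"linear":[0,0.006,0],"grip":0},
    {"delta_rot":[0,0,0],"linear":[0,0.005,0],"grip":0},
    {"delta_rot":[0,0,0],"linear":[0,0.005,0],"grip":0},
    {"delta_rot":[0,0,0],"linear":[0,0.005,0],"grip":0},
    {"delta_rot":[0,0,0],"linear":[0,0.005,0],"grip":0},
    {"delta_rot":[0,0,0],"linear":[0,0.005,0],"grip":0},
    {"delta_rot":[0,0,0],"linear":[0,0,0],"grip":0}
  ]
}}

```text
t: 6.65
tool_pos: [0.6157, -0.1412, 0.0435]
tool_rot: [3.139, -0.119, 0.0]
contact_force: [-0.5, 0.8, 0.5]
opening: -0.0001
grip_force: 0.0
```

```bash
python3 look.py a5
```

```text
plate rest-frame rect (array([ 16.5, -63.5]), array([94.8, 68.1]), np.float64(0.0029)) min/max [[-30.8, -97.4], [63.8, -29.7]]
tcp [17.8 40.9] 0.0435 [-0.5  0.8  0.5] 6.65
```

Emit:
{"name": "jog_arm", "arguments": {
  "steps": [
    {"delta_rot":[0,0,0],"linear":[0,0.005,0],"grip":0},
    {"delta_rot":[0,0,0],"linear":[0,0.005,0],"grip":0},
    {"delta_rot":[0,0,0],"linear":[0,0.005,0],"grip":0},
    {"delta_rot":[0,0,0],"linear":[0,0.005,0],"grip":0},
    {"delta_rot":[0,0,0],"linear":[0,0.005,0],"grip":0},
    {"delta_rot":[0,0,0],"linear":[0,0.005,0],"grip":0},
    {"delta_rot":[0,0,0],"linear":[0,0.005,0],"grip":0},
    {"delta_rot":[0,0,0],"linear":[0,0.005,0],"grip":0},
    {"delta_rot":[0,0,0],"linear":[0,0.005,0],"grip":0},
    {"delta_rot":[0,0,0],"linear":[0,0,0],"grip":0}
  ]
}}

```text
t: 7.7
tool_pos: [0.6124, -0.1862, 0.0435]
tool_rot: [3.139, -0.119, 0.001]
contact_force: [0.6, -0.4, -0.2]
opening: 0.0002
grip_force: 0.0
```

```bash
python3 look.py a6
```

```text
plate rest-frame rect (array([  16.5, -118.4]), array([49.8, 94.5]), np.float64(-0.0278)) min/max [[-30.2, -142.4], [63.1, -92.6]]
tcp [17.9 -4.2] 0.0435 [ 0.6 -0.4 -0.2] 7.7
```

Emit:
{"name": "jog_arm", "arguments": {
  "steps": [
    {"delta_rot":[0,0,0],"linear":[0,0.005,0],"grip":0},
    {"delta_rot":[0,0,0],"linear":[0,0.005,0],"grip":0},
    {"delta_rot":[0,0,0],"linear":[0,0.004,0],"grip":0},
    {"delta_rot":[0,0,0],"linear":[0,0.003,0],"grip":0},
    {"delta_rot":[0,0,0],"linear":[0,0,0],"grip":0},
    {"delta_rot":[0,0,0],"linear":[0,-0.01,0],"grip":0},
    {"delta_rot":[0,0,0],"linear":[0,-0.03,0],"grip":0},
    {"delta_rot":[0,0,0],"linear":[0,0,-0.05],"grip":0},
    {"delta_rot":[0,0,0],"linear":[-0.03,-0.03,-0.03],"grip":0},
    {"delta_rot":[0,0,0],"linear":[-0.04,-0.02,0],"grip":0}
  ]
}}

```text
t: 8.75
tool_pos: [0.553, -0.1082, 0.1287]
tool_rot: [3.137, -0.116, 0.018]
contact_force: [-0.3, 1.3, 1.5]
opening: -0.0003
grip_force: 0.0
```

Emit:
{"name": "jog_arm", "arguments": {
  "steps": [
    {"delta_rot":[0,0,0],"linear":[-0.04,-0.02,0],"grip":0},
    {"delta_rot":[0,0,0],"linear":[-0.04,-0.02,0],"grip":0},
    {"delta_rot":[0,0,0],"linear":[0,0,0],"grip":0}
  ]
}}

```text
t: 9.05
tool_pos: [0.4668, -0.0592, 0.1194]
tool_rot: [-3.138, 0.114, 0.008]
contact_force: [0.9, -0.4, -0.6]
opening: 0.0003
grip_force: 0.0
```

```bash
python3 look.py a7
```

```text
plate rest-frame rect (array([ 16.8, -94.1]), array([ 95.2, 129.9]), np.float64(0.0048)) min/max [[-30.6, -158.7], [64.3, -29.3]]
tcp [-137.   111.4] 0.1194 [ 0.9 -0.4 -0.6] 9.05
```

View pics/a7.png

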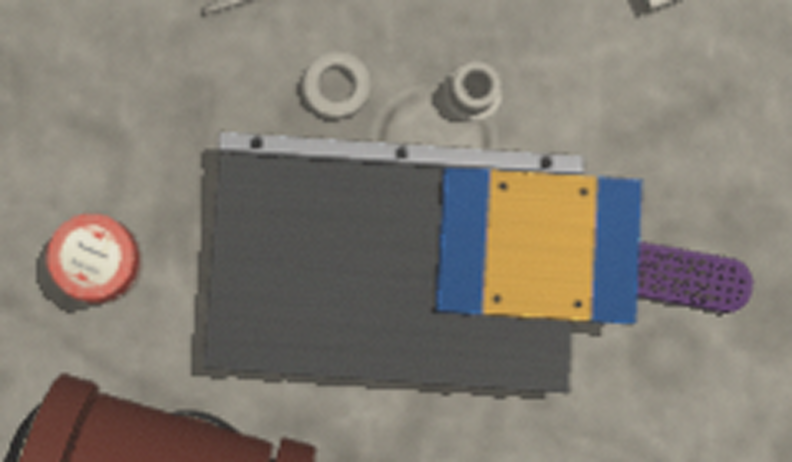

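The plate lies along the fence (x 16.8 mm, yaw 0.005). It overhangs by about 39 mm: the band's inner edge is at column 597 and the rest's end at about 575. The brush, pot, ring and bush haven't moved, and the arm is clear.

```bash
python3 -c "
from station import ctrl;print(ctrl.finish_job())"
```

```text
the job is handed in; nothing more can be done
None
```

The job is handed in: by the last camera measurement the plate lay flat along the fence and overhung the brush-side end by about 39 mm, with the other things in place; no verdict was returned.

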